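# Wind the coupler lift up to its mark

## Robot

A 6-joint arm with a two-finger parallel gripper is mounted at the origin on the work surface. World frame = base frame: x ahead of the robot, y to its left, z up, the work surface at z = 0. Lengths are in m, angles in rad, forces in N, time in s.
With the tool pointing down it reaches from about 0.375 to 0.975 m from the base axis. Payload 3.8 kg.
Tool frame: the origin (TCP) lies between the finger pads; the fingertips stand 22 mm ahead of it and the grasp point (between the pads) lies 3 mm ahead of it (bot.finger_overhang is the distance from the TCP to the fingertips, in m); x points along the fingers, y is the direction in which the jaws open and shut, and the axes are right-handed (so a half turn about x gives the same grasp; the last joint's range is limited). The gripper opens to 85 mm and grips with 20 to 120 N. Pads are 22 mm wide; open, the fingers measure 114 mm over their backs; the gripper's body (76 mm by 85 mm) begins 54 mm behind the grasp point. The pads swing forward as they close: fully open they stand 13 mm farther back than shut.
Start: joints at [-1.229, 0.264, 1.604, -0, 1.274, -0.037], TCP at [0.25, -0.627, 0.253] pointing down, gripper open.
Joint ranges: [-2.63, 2.63], [-0.94, 2.18], [0.31, 2.57], [-1.31, 4.45], [0, 2.66], [-2.55, 2.55]. Speed limits (rad/s): [2.57, 2.57, 3.14, 3.14, 3.14, 3.14].

## Interface

Orientations are given as a rotation vector (axis times angle).
In Python, from workcell import bot gives the robot as it stands. The module is installed in compiled form; this text tells all that it offers.
- The arm moves only by the tool arm_command, never from a script. Its argument "series" is a list that holds one entry, the list of rows, each a list of 7 numbers: the turn, a rotation vector about the tool's x, y, z in rad, then the shift along the tool's x, y, z in cm, then the opening, from 0 (shut) to 1 (fully open). In form: [[[rx, ry, rz, x, y, z, grip], ...]]. A call has 1 to 10 rows; each row shifts and turns the pose as measured when the row begins, along the tool's axes as they then stand; what a row does not reach is not made up. A row lasts 1/10 s, in which the tool goes at most 50 mm and 8.59 degrees, less where a joint would pass 70% of its speed; a pose out of reach is approached as far as the arm can. A call is refused whole if a number of a shift passes 5 or a number of a turn 0.15, either way. A call with a gripper value outside its range is refused whole. The fingers move at their own pace and stop on an object; "newtons" is the grip in N (left out, the last holds). Time passes only in rows, so rows that do not move let the fingers close. It gives the time, the measured TCP pose, the force and the opening at its end, in the units of the state.
- bot.read_state(): the state, without advancing time (a new reading comes with each control period).
- bot.read_camera(name): name is "side" or "top" or "wrist"; returns (picture, depth): 400x640x3 uint8, blue, green, red; 400x640 float32, m along the optical axis (not along the pixel's ray), 0 where there is no reading.
- bot.camera_info(name): a dict with "K" (3x3 intrinsics, pixels), "dist_coeffs" ([k1, k2, p1, p2, k3] as OpenCV has them; the pictures are not rectified), "extrinsics" (4x4, takes a point from camera to world coordinates). Camera axes: x right, y down, z forward; pixel columns grow to the right and rows downward; lengths in m; the calibration is good to about 2 mm. A picture is of the moment at which its call begins: read the wrist's pose just before it. camera_info takes no time and is no camera call; for the wrist camera it gives the pose at the moment of the call.
- bot.finish_job(): hands the job in, once; it reports no verdict.
The state is a dict: "time": time; "q": joint angles; "joint_vel": joint speeds; "joint_torque": joint torques, N m; "tool_pos": TCP position; "tcp_rot": TCP orientation; "wrist_force": force on the tool from outside, world axes, zero at the start; "torque": the same for the moment, N m; "width": opening from 0.0 (shut) to 1.0 (fully open).
Only numpy, scipy, OpenCV 4.12 (cv2) and the standard library are available. Lean on these libraries where they do the work, as an engineer would, in place of code of your own. Each camera call takes 0.05 s, during which the arm holds its last target.

## Task

Fit the loose crank handle onto the square shaft of the screw lift, fully home, feeling for the flats gently rather than forcing it. Then wind the crank clockwise to raise the aerial coupler until the yellow pointer is level with the red marker, and let go, leaving the crank on the shaft. Leave everything else on the desk alone.

Things in the scene. Friction and masses are not known exactly. Their poses are not given: they have to be found in the camera images.
- jack: screw lift bolted to the desk: grey base plate 235 x 200 x 12 mm, two guide rods, a blue bridge (top 122 mm up) and a vertical screw shaft through it. Origin: on the desk on the shaft's axis, z up. On its +x side, 17 to 157 mm from the shaft, a platform carries the olive coupler box, its top 82 to 120 mm up. Only the shaft's end is higher: 156 mm.
- shaft_seat (a point): on the shaft's axis, where the underside of the crank's hub must finally rest: the top of the shaft's brass collar (34 mm across), 130 mm above the desk. The shaft turns stiffly (0.08 to 0.11 N m), stays where it is left and is rigid sideways. One clockwise turn, seen from above, raises the platform 12 mm; the other way lowers it.
- shaft_tip (a point): tip of the shaft, 26 mm above the collar: a 14 mm square 18 mm tall, and on it a round tapering nose 8 mm tall (13.6 mm across, 6 at the tip). The way the flats point is arbitrary and in no reading (this point does not turn with the shaft): rest the hub on the square with a light push of a few newtons and turn the crank, up to 90 degrees, until it drops 18 mm.
- crank: loose balanced crank, 0.21 to 0.38 kg, standing on its hub. Origin: centre of the hub's underside; z up, x along the arm to the knob. Steel hub 34 x 34 x 30 mm with a square socket 15.5 mm wide, 26 mm deep, with a slightly eased mouth, walls parallel to x and y. The arm (14 mm wide, 20 to 30 mm up) carries the knob at +x and a dark counterweight (28 mm across, 16 to 38 mm up) centred at x = -46 mm.
- crank_mouth (a point): centre of the socket's mouth, on the hub's underside (same as the crank's origin)
- crank_tab (a point): the place to pinch the orange grip tab on top of the hub: 24 mm along the crank's x, 14 mm thick along its y, from 30 to 66 mm above the hub's underside; this point is on the axis, 53 mm up. The crank balances here.
- crank_knob (a point): the place to hold the black winding knob: an upright cylinder 18 mm across, 70 mm out from the hub's axis, from 31 to 77 mm above the hub's underside; this point is 56 mm up. The knob spins freely on its pin, so a gripper may hold it without turning.
- pointer (a point): middle of the yellow pointer plate (14 x 30 x 3 mm) on the edge of the platform; moves straight up with it
- marker_mid (a point): middle of the red marker plate (14 x 30 x 3 mm), fixed beside the pointer's path on the aluminium rule; the pointer starts 11 to 32 mm below it and is level with it when both middles have the same height
- morse_key: bystander: brass key on a wooden base 85 x 55 mm, 38 mm tall; origin under the centre. It and the crank may have swapped places.
- mug: bystander: blue mug, 80 mm across, 95 mm tall; origin under its centre
- desk_mic: bystander: desk microphone, foot 100 mm across, 115 mm tall; origin under its foot's centre
- logbook: bystander: green book 105 x 150 x 12 mm; origin under its centre
- screwdriver: bystander: screwdriver lying on the desk, under 35 mm tall
- tape_roll: bystander: black tape roll, 70 mm across, 20 mm tall; origin under its centre
- connector: bystander: brass coaxial connector, 22 mm across, 28 mm tall; origin under its centre
Mind the look-alikes: they are no part of the job. There is more than one size of the crank; the job needs the largest.

How it is judged:
By the outcome, as a careful person would: the job done as asked, in the order asked, and still so for the second after the job is handed in, with the robot touching nothing.
It also fails if it takes over 72 s, if anything falls off the work surface, if the arm or the gripper's body presses on something with over 40 N, if the wrist force passes 120 N, or if a joint passes its speed limit or range.

## Working session

There is one attempt and no reset: what is moved stays moved. The work goes in short steps, Python scripts to look and compute and a tool call to move; the robot and the scene stay as the last step left them, time stands still between calls to the robot, and variables do not carry over. Pictures are saved under pics/ and viewed, and the job is handed in when it is done.

Besides the shell and the picture viewer there is one more tool, called after "Call:" as name(argument=value, ...) on one line, values as JSON. arm_command: Moves the arm, as the interface text tells. Its arguments: {"type":"object","properties":{"series":{"type":"array"},"newtons":{"type":"number"}},"required":["series"]}

```bash
mkdir -p pics; ls; cat > h.py <<'E'
from workcell import bot
import numpy as np, cv2
from scipy.spatial.transform import Rotation as R
def snap(name,fn):
    T=np.array(bot.camera_info(name)["extrinsics"]); im,d=bot.read_camera(name)
    cv2.imwrite(f'pics/{fn}.png',im); np.savez(f'pics/{fn}.npz',im=im,d=d,T=T,K=bot.camera_info(name)["K"],dc=bot.camera_info(name)["dist_coeffs"])
    return im,d
def load(fn):
    z=np.load(f'pics/{fn}.npz'); return z
def rays(z,px):
    px=np.array(px,float).reshape(-1,1,2)
    n=cv2.undistortPoints(px,z['K'],z['dc']).reshape(-1,2)
    d=np.c_[n,np.ones(len(n))]
    return z['T'][:3,3], d@z['T'][:3,:3].T
def onplane(z,px,h):
    o,d=rays(z,px); return o+d*((h-o[2])/d[:,2])[:,None]
def pts(z,px):
    o,d=rays(z,px); px=np.array(px,int).reshape(-1,2)
    return o+d*z['d'][px[:,1],px[:,0]][:,None]
def proj(z,P):
    T=np.linalg.inv(z['T']); r,_=cv2.Rodrigues(T[:3,:3])
    return cv2.projectPoints(np.array(P,float).reshape(-1,3),r,T[:3,3],z['K'],z['dc'])[0].reshape(-1,2)
E
python3 - <<'E'
from h import *
print(bot.read_state())
for n in ("side","top"):
    snap(n,n+"0"); i=bot.camera_info(n); print(n,i)
E
```

```text
pics
{'time': 0.0, 'q': array([-1.22893292e+00,  2.64752696e-01,  1.60536256e+00,  2.06047421e-05,
        1.27369633e+00, -3.68868258e-02]), 'joint_vel': array([ 0.0010994 , -0.00095714,  0.00115603, -0.00136161, -0.00213354,
        0.00087197]), 'joint_torque': array([-2.85460419e-04, -5.15112269e+01, -3.67309177e+01, -5.21124025e-05,
        1.30571725e-02,  7.18344424e-07]), 'tool_pos': array([ 0.24937387, -0.62651997,  0.25196845]), 'tcp_rot': array([ 2.01478346,  0.38848659, -2.01543507]), 'wrist_force': array([-0.79427611,  0.04192987, -0.36565418]), 'torque': array([ 0.02854369,  0.03650287, -0.00359868]), 'width': 0.9966742544885289}
side {'K': array([[364.33762677,   0.        , 326.62882737],
       [  0.        , 364.33762677, 198.39323409],
       [  0.        ,   0.        ,   1.        ]]), 'dist_coeffs': array([0.00360847, 0.        , 0.        , 0.        , 0.        ]), 'extrinsics': array([[ 0.99114318, -0.07783625,  0.10759517,  0.44599956],
       [-0.13197429, -0.4872539 ,  0.86323023, -0.78086405],
       [-0.01476444, -0.86978454, -0.49321076,  0.61446366],
       [ 0.        ,  0.        ,  0.        ,  1.        ]])}
top {'K': array([[426.36195683,   0.        , 314.72681943],
       [  0.        , 426.36195683, 197.44600373],
       [  0.        ,   0.        ,   1.        ]]), 'dist_coeffs': array([-0.08345919,  0.        ,  0.        ,  0.        ,  0.        ]), 'extrinsics': array([[ 1.13662216e-01, -9.73026008e-01,  2.00751809e-01,
         2.68512306e-01],
       [-9.93518988e-01, -1.11122403e-01,  2.39130183e-02,
         3.16005689e-02],
       [-9.59965319e-04, -2.02168740e-01, -9.79350233e-01,
         1.49440293e+00],
       [ 0.00000000e+00,  0.00000000e+00,  0.00000000e+00,
         1.00000000e+00]])}
```

View pics/side0.png

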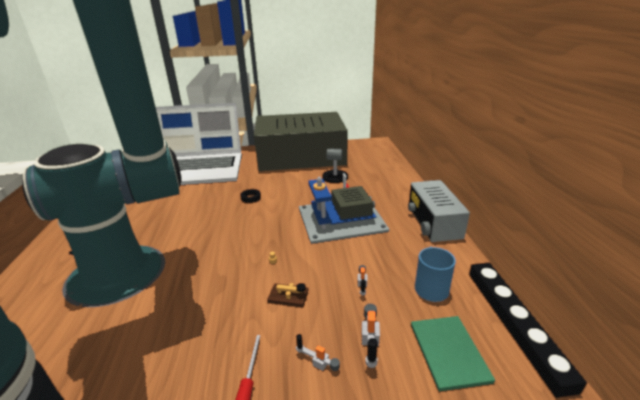

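View pics/top0.png

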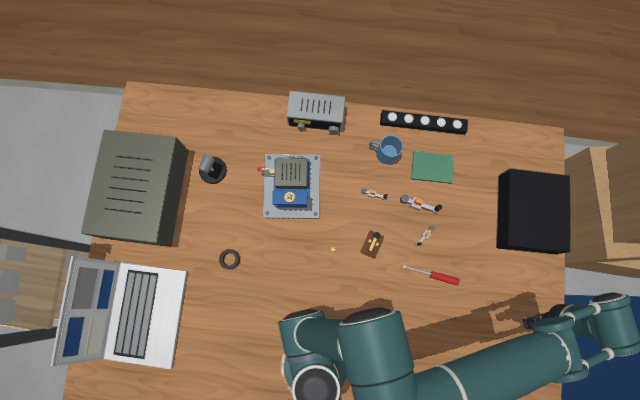

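The side view shows three cranks at about (362,278), (371,335) and (318,355). The one at (371,335), which is (421,204) in the top view, looks largest. The jack is at (343,210) in side and (291,187) in top. Zooming in.

```bash
python3 - <<'E'
from h import *
a=load('top0')['im']; b=load('side0')['im']
c=cv2.resize(a[150:255,250:460],None,fx=3.8,fy=3.8,interpolation=cv2.INTER_CUBIC)
cv2.imwrite('pics/c1.png',c)
c=cv2.resize(b[255:395,270:410],None,fx=4,fy=4,interpolation=cv2.INTER_CUBIC)
e=cv2.resize(b[150:245,290:400],None,fx=5,fy=5,interpolation=cv2.INTER_CUBIC)
cv2.imwrite('pics/c2.png',c);cv2.imwrite('pics/c3.png',e)
E
```

```text
(no output)
```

View pics/c1.png

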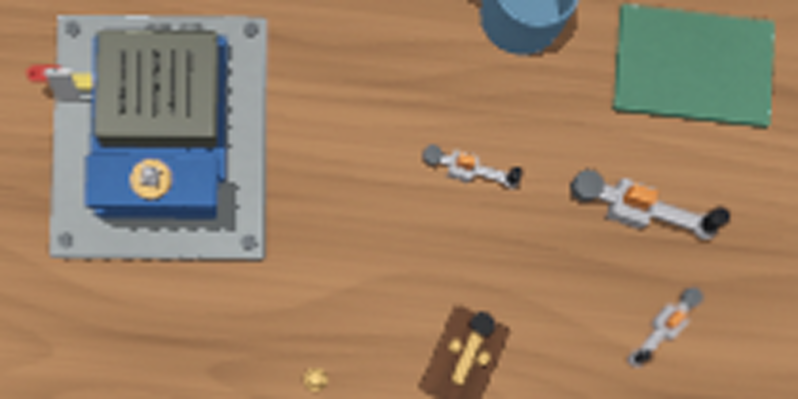

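View pics/c2.png

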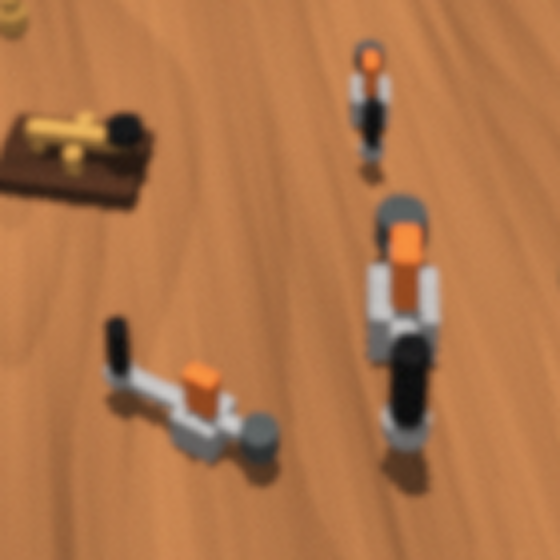

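View pics/c3.png

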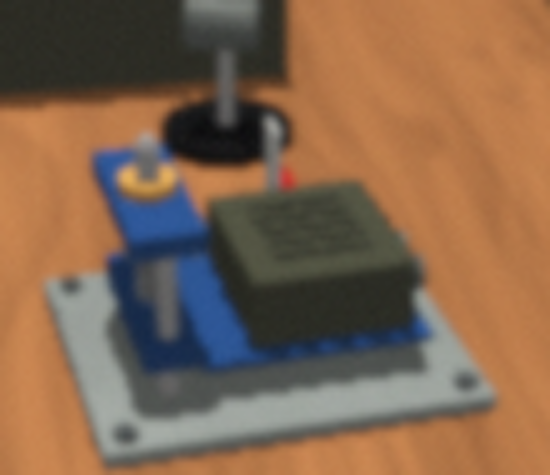

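The large crank's hub is at top pixel ~(418,202), its counterweight at (404,199) and its knob at (437,208). The shaft is at top (290,197), and the marker and pointer are at about (260,169)/(271,171). Now the measurements.

```bash
python3 - <<'E'
from h import *
z=load('top0'); im=z['im']; hsv=cv2.cvtColor(im,cv2.COLOR_BGR2HSV)
def cen(mask):
    n,l,s,c=cv2.connectedComponentsWithStats(mask.astype(np.uint8)); return [(s[i],c[i]) for i in range(1,n) if s[i][4]>5]
roi=np.zeros(im.shape[:2],bool); roi[150:260,250:460]=1
m=cv2.inRange(hsv,(5,170,170),(14,255,255))>0
for s,c in cen(m&roi): print('orange',s,c,onplane(z,[c],.066))
m=cv2.inRange(hsv,(17,110,150),(32,255,255))>0
for s,c in cen(m&roi): print('yellow',s,c,onplane(z,[c],.130), onplane(z,[c],.1))
m=(hsv[...,2]<45)
for s,c in cen(m&roi): print('dark',s,c,onplane(z,[c],.077))
m=(hsv[...,1]<80)&(hsv[...,2]<110)
for s,c in cen(m&roi): print('grey',s,c,onplane(z,[c],.038))
m=cv2.inRange(hsv,(100,120,60),(125,255,255))>0
for s,c in cen(m&roi): print('blue',s,c)
m=((hsv[...,0]>170)|(hsv[...,0]<4))&(hsv[...,1]>150)
for s,c in cen(m&roi): print('red',s,c,onplane(z,[c],.1))
# depth-based: highest points on shaft
P=pts(z,[(x,y) for x in range(255,330) for y in range(145,225)]); 
d=z['d'];print('depth near shaft max z',P[:,2].max())
E
```

```text
yellow [269 170   5   3  13] [271.30769231 170.92307692] [[0.62104526 0.218098   0.13      ]] [[0.62879663 0.22219864 0.1       ]]
yellow [285 192  10  10  34] [290.23529412 197.82352941] [[0.53786063 0.14429539 0.13      ]] [[0.54378296 0.14677329 0.1       ]]
yellow [368 239   3   4   8] [369.25 240.5 ] [[ 0.42794528 -0.12486287  0.13      ]] [[ 0.43145084 -0.12830313  0.1       ]]
yellow [369 238   8  13  42] [372.35714286 243.95238095] [[ 0.41801807 -0.13577905  0.13      ]] [[ 0.42130535 -0.13945933  0.1       ]]
yellow [376 243   3   3   8] [376.875 243.875] [[ 0.41987694 -0.1501861   0.13      ]] [[ 0.42320509 -0.15418316  0.1       ]]
yellow [330 247   6   6  29] [332.37931034 249.37931034] [[ 0.38643733 -0.0102976   0.13      ]] [[ 0.38903022 -0.01121884  0.1       ]]
dark [439 205   3   3   6] [440.         205.83333333] [[ 0.57848379 -0.36086896  0.077     ]]
dark [435 206   4   5  12] [436.41666667 208.33333333] [[ 0.56844952 -0.34906996  0.077     ]]
grey [395 155   5   7   7] [396.85714286 158.        ] [[ 0.74313681 -0.20773754  0.038     ]]
grey [289 157  17   2  20] 
[... 889 characters left out ...]
 [401.85714286 200.14285714] [[ 0.59204276 -0.23647943  0.038     ]]
grey [434 205   8   7  34] [437.41176471 207.73529412] [[ 0.57922057 -0.36292556  0.038     ]]
grey [410 206  10   4  10] [414.5 207.8] [[ 0.56990064 -0.28257921  0.038     ]]
grey [305 218  14   1  14] [311.5 218. ] [[0.49376219 0.06999613 0.038     ]]
grey [374 232   6   6  27] [376.55555556 234.7037037 ] [[ 0.46135783 -0.1586183   0.038     ]]
grey [417 242   4   4  13] [418.46153846 243.38461538] [[ 0.44753067 -0.30477793  0.038     ]]
blue [273 160  36  47 554] [291.34115523 195.93501805]
red [258 167   5   4  14] [259.57142857 168.5       ] [[0.63275522 0.26300837 0.1       ]]
depth near shaft max z 1.4944029291973782
```

```bash
cat >> h.py <<'E'
def goto(p,yaw=None,n=None):
    """print tool-frame delta to TCP p; yaw = world yaw of tool y axis, tool straight down"""
    s=bot.read_state(); Rc=R.from_rotvec(s['tcp_rot']); M=Rc.as_matrix()
    if yaw is None: yaw=np.arctan2(M[1,1],M[0,1])
    x=np.array([0,0,-1.]); y=np.array([np.cos(yaw),np.sin(yaw),0]); z=np.cross(x,y)
    rt=(Rc.inv()*R.from_matrix(np.c_[x,y,z])).as_rotvec()
    dt=M.T@(np.array(p)-s['tool_pos'])*100
    if n is None: n=int(np.ceil(max(np.abs(dt).max()/4.0,np.linalg.norm(dt)/4.5,np.linalg.norm(rt)/.14)))
    n=max(n,1)
    print('total rot',rt.round(3),'cm',dt.round(2),'| per row n=',n,(rt/n).round(4),(dt/n).round(3))
def st():
    s=bot.read_state(); M=R.from_rotvec(s['tcp_rot']).as_matrix()
    print('t',round(s['time'],2),'p',s['tool_pos'].round(4),'q',s['q'].round(3),'F',s['wrist_force'].round(2),'T',s['torque'].round(3),'w',round(s['width'],3),'yawy',round(np.degrees(np.arctan2(M[1,1],M[0,1])),2),'x',M[:,0].round(3))
E
python3 - <<'E'
from h import *
st(); goto([.52,-.29,.30]); goto([.585,-.29,.25],np.radians(-12)); goto([.585,-.29,.25],np.radians(168))
i=bot.camera_info("wrist"); print(i)
s=bot.read_state(); M=R.from_rotvec(s['tcp_rot']).as_matrix(); print(M.T@(i['extrinsics'][:3,3]-s['tool_pos']),M.T@i['extrinsics'][:3,:3])
E
```

```text
t 0.1 p [ 0.2494 -0.6266  0.2521] q [-1.229  0.265  1.605 -0.     1.274 -0.037] F [ 0.5   0.09 -0.17] T [-0.042  0.041  0.   ] w 0.998 yawy -68.29 x [-0.001  0.002 -1.   ]
total rot [-0.    -0.     0.002] cm [ -4.75 -21.27 -37.59] | per row n= 10 [-0.     -0.      0.0002] [-0.475 -2.127 -3.759]
total rot [-0.983 -0.001  0.002] cm [  0.25 -18.86 -43.63] | per row n= 11 [-0.0893 -0.0001  0.0002] [ 0.022 -1.715 -3.966]
total rot [2.159e+00 2.000e-03 1.000e-03] cm [  0.25 -18.86 -43.63] | per row n= 16 [1.349e-01 1.000e-04 1.000e-04] [ 0.015 -1.179 -2.727]
{'K': array([[279.86296633,   0.        , 317.75551327],
       [  0.        , 279.86296633, 196.15233671],
       [  0.        ,   0.        ,   1.        ]]), 'dist_coeffs': array([-0.00228137,  0.        ,  0.        ,  0.        ,  0.        ]), 'extrinsics': array([[ 0.37026845, -0.89233563, -0.25814415,  0.31703675],
       [-0.92892404, -0.3560384 , -0.10167002, -0.6010518 ],
       [-0.00118545,  0.27744151, -0.9607418 ,  0.37167979],
       [ 0.        ,  0.        ,  0.        ,  1.        ]])}
[-0.11960405  0.00104444 -0.07227174] [[-8.25860403e-04 -2.77475115e-01  9.60732470e-01]
 [ 9.99999549e-01  2.22146582e-04  9.23774523e-04]
 [-4.69747876e-04  9.60732799e-01  2.77474806e-01]]
```

Call:
arm_command(series=[[[0,0,0,0,-1.9,-4.35,1],[0,0,0,0,-1.9,-4.35,1],[0,0,0,0,-1.9,-4.35,1],[0,0,0,0,-1.9,-4.35,1],[0,0,0,0,-1.9,-4.35,1],[0,0,0,0,-1.9,-4.35,1],[0,0,0,0,-1.9,-4.35,1],[0,0,0,0,-1.9,-4.35,1],[0,0,0,0,-1.9,-4.35,1],[0,0,0,0,-1.9,-4.35,1]]])

```text
time: 1.1
tool_pos: [0.5889, -0.2816, 0.2453]
tcp_rot: [2.018, 0.383, -2.031]
wrist_force: [0.1, -1.1, -0.6]
width: 0.998
```

Call:
arm_command(series=[[[-0.14,0,0,0,0,0,1],[-0.14,0,0,0,0,0,1],[-0.14,0,0,0,0,0,1],[-0.14,0,0,0,0,0,1],[-0.14,0,0,0,0,0,1],[-0.14,0,0,0,0,0,1],[-0.14,0,0,0,0,0,1],[0,0,0,0,0,0,1]]])

```text
time: 1.9
tool_pos: [0.5923, -0.2712, 0.2387]
tcp_rot: [1.337, 1.143, -1.343]
wrist_force: [0.3, -0.0, 0.1]
width: 1.001
```

```bash
python3 - <<'E'
from h import *
st(); snap('wrist','w1'); st()
E
```

```text
t 1.9 p [ 0.5923 -0.2712  0.2387] q [-0.47   0.241  1.66   0.005  1.261 -0.298] F [ 0.32 -0.01  0.07] T [-0.036 -0.012  0.041] w 1.001 yawy -9.95 x [-0.016  0.013 -1.   ]
t 1.95 p [ 0.5922 -0.2712  0.2386] q [-0.47   0.241  1.66   0.005  1.261 -0.295] F [-0.11 -0.35  0.66] T [-0.045 -0.031 -0.009] w 1.003 yawy -10.13 x [-0.016  0.013 -1.   ]
```

View pics/w1.png

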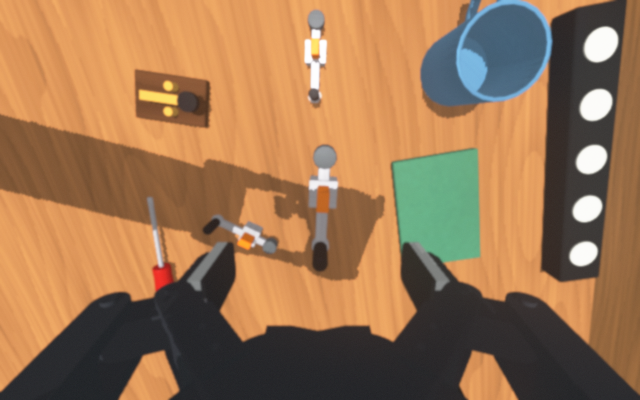

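The wrist view has the large crank at centre, with its counterweight at (324,157), orange tab at (322,198) and knob at (320,256). Other cranks are at (315,55) and (245,238).

```bash
python3 - <<'E'
from h import *
z=load('w1'); im=z['im']
cv2.imwrite('pics/c4.png',cv2.resize(im[135:285,270:380],None,fx=5,fy=4,interpolation=cv2.INTER_CUBIC)[:600])
hsv=cv2.cvtColor(im,cv2.COLOR_BGR2HSV)
def comp(m,box):
    r=np.zeros(m.shape,np.uint8); x0,y0,x1,y1=box; r[y0:y1,x0:x1]=m[y0:y1,x0:x1]
    n,l,s,c=cv2.connectedComponentsWithStats(r); return [(s[i],c[i]) for i in range(1,n) if s[i][4]>15]
for s,c in comp(cv2.inRange(hsv,(0,190,90),(14,255,255)),(300,165,345,225)): print('tab',s,c,onplane(z,[c],.06))
for s,c in comp((hsv[...,1]<90).astype(np.uint8)*((hsv[...,2]<140)&(hsv[...,2]>60)),(300,140,350,175)): print('cw',s,c,onplane(z,[c],.038))
for s,c in comp((hsv[...,2]<50).astype(np.uint8),(300,235,345,275)): print('knob',s,c,onplane(z,[c],.054))
E
```

```text
tab [317 187  11  25 224] [322.62053571 199.47321429] [[ 0.59373848 -0.2896255   0.06      ]]
cw [317 145  16   5  27] [325.07407407 146.55555556] [[ 0.60589019 -0.23477338  0.038     ]]
```

View pics/c4.png

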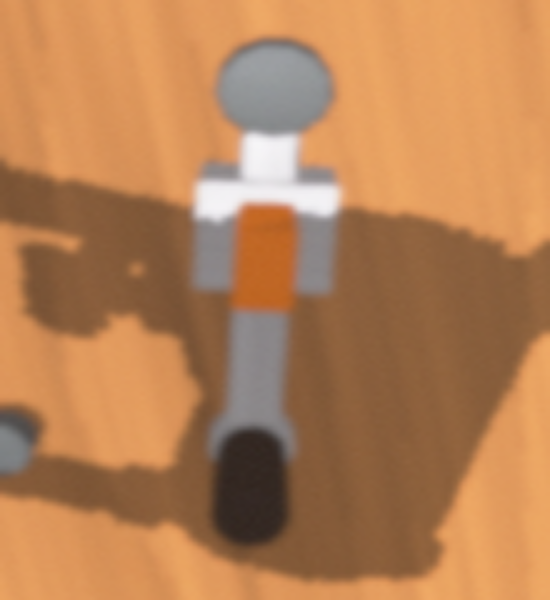

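```bash
python3 - <<'E'
from h import *
z=load('w1')
f=lambda u,v,h: onplane(z,[(270+(u+.5)/5-.5,135+(v+.5)/4-.5)],h)[0]
hub=f(265.5,236,.03); cw=f(274,86,.038); kn=f(250,510,.077)
co=[f(u,v,.03) for u,v in ((195,180),(340,184),(333,293),(193,290))]
print(hub,cw,kn,np.linalg.norm(hub[:2]-cw[:2]),np.linalg.norm(hub[:2]-kn[:2]))
for a,b in ((cw,hub),(hub,kn),(cw,kn)): d=b-a; print(np.degrees(np.arctan2(d[1],d[0])))
co=np.array(co); print(co.mean(0),np.linalg.norm(np.diff(co,axis=0),axis=1))
# depth check
for u,v in ((325,157),(322,205),(320,262),(318,190)): print(pts(z,[(u,v)]))
w=.116*cw+0
E
```

```text
[ 0.59360392 -0.29095667  0.03      ] [ 0.60333679 -0.24533196  0.038     ] [ 0.57898149 -0.35621803  0.077     ] 0.04665129138982464 0.06687945308916643
-102.0420871021718
-102.62908280164109
-102.38787891219405
[ 0.5934498  -0.29140857  0.03      ] [0.03484801 0.03438796 0.03456737]
[[ 0.60383498 -0.246556    0.03709914]]
[[ 0.5922608  -0.29425014  0.06521834]]
[[ 0.57937423 -0.35653619  0.07626318]]
[[ 0.59029448 -0.27907531  0.05586834]]
```

```bash
python3 - <<'E'
from h import *
goto([.5935,-.2911,.13],np.radians(-12.3),3)
E
```

```text
total rot [ 0.038 -0.01   0.018] cm [10.83  0.67  2.05] | per row n= 3 [ 0.0126 -0.0033  0.006 ] [3.61  0.223 0.682]
```

Call:
arm_command(series=[[[0.02,-0.005,0.009,3.6,0.22,0.68,0.45],[0.02,-0.005,0.009,3.6,0.22,0.68,0.45],[0,0,0,3.6,0.22,0.68,0.45],[0,0,0,0,0,0,0.45],[0,0,0,0,0,0,0.45]]])

```text
time: 2.45
tool_pos: [0.5956, -0.2929, 0.1301]
tcp_rot: [1.381, 1.084, -1.377]
wrist_force: [0.0, -0.1, 0.7]
width: 0.451
```

```bash
python3 - <<'E'
from h import *
st();goto([.5935,-.2911,.057],np.radians(-12.3),3);snap('wrist','w2')
E
```

```text
t 2.45 p [ 0.5956 -0.2929  0.1301] q [-0.495  0.337  1.748  0.     1.052 -0.26 ] F [ 0.02 -0.15  0.67] T [0.043 0.    0.013] w 0.451 yawy -13.43 x [ 0.005 -0.002 -1.   ]
total rot [-0.02   0.001 -0.005] cm [ 7.31 -0.28 -0.14] | per row n= 3 [-0.0066  0.0004 -0.0017] [ 2.435 -0.094 -0.046]
```

View pics/w2.png

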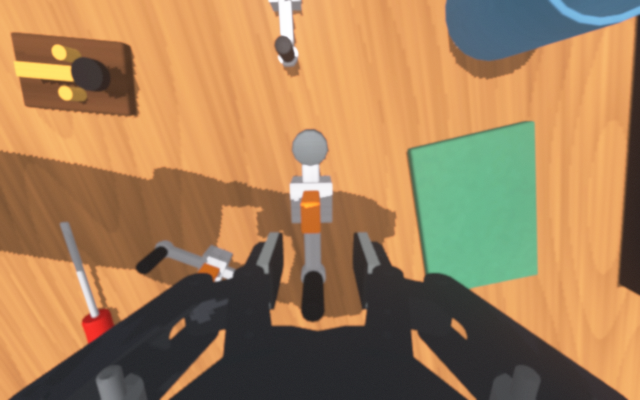

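The tab is at (311,212), between the fingers at (270,260) and (365,260). The small look-alike at about (215,262) is close to the left finger, so I'll check the clearance.

```bash
python3 - <<'E'
from h import *
z=load('w1'); c=np.array([.5935,-.2911]); a=np.radians(-102.3); X=np.array([np.cos(a),np.sin(a)]);Y=np.array([-X[1],X[0]])
for n,px,h in (('cwR',(277,245),.02),('cwT',(271,238),.02),('hub',(248,236),.02),('kn',(212,225),.04)):
    p=onplane(z,[px],h)[0][:2]-c; print(n,p@X,p@Y)
# hub check from w2: hub top rect about (291..332 , 177..222)
z=load('w2'); print(onplane(z,[(311.5,199.5)],.03), onplane(z,[(310,147)],.038))
E
```

```text
cwR 0.07577223063316048 -0.057060372003225474
cwT 0.0660957120590212 -0.06499603596137844
hub 0.0647340281307803 -0.09532043552514705
kn 0.04323584154661887 -0.13391764719189217
[[ 0.59419957 -0.28841621  0.03      ]] [[ 0.60358699 -0.24589899  0.038     ]]
```

Call:
arm_command(series=[[[-0.01,0,-0.003,2.4,-0.14,-0.07,0.45],[-0.01,0,-0.003,2.4,-0.14,-0.07,0.45],[0,0,0,1.7,0,0,0.45],[0,0,0,0.5,0,0,0.45]]])

```text
time: 2.9
tool_pos: [0.5999, -0.2933, 0.0692]
tcp_rot: [1.368, 1.084, -1.359]
wrist_force: [0.2, 0.5, -1.0]
width: 0.453
```

```bash
python3 - <<'E'
from h import *
st();goto([.5937,-.2910,.057],np.radians(-12.3),1)
E
```

```text
t 2.9 p [ 0.5999 -0.2933  0.0692] q [-0.491  0.403  1.783 -0.002  0.94  -0.274] F [ 0.17  0.46 -0.98] T [0.055 0.048 0.033] w 0.453 yawy -12.4 x [ 0.013 -0.008 -1.   ]
total rot [-0.002  0.005 -0.014] cm [ 1.21 -0.67 -0.1 ] | per row n= 1 [-0.0017  0.0054 -0.0143] [ 1.21 -0.67 -0.1 ]
```

Call:
arm_command(series=[[[0,0.004,-0.012,0.3,-0.7,-0.1,0.45],[0,0,0,0.3,0,0,0.45]]])

```text
time: 3.1
tool_pos: [0.5942, -0.2911, 0.065]
tcp_rot: [1.367, 1.094, -1.365]
wrist_force: [-0.0, 0.5, 0.3]
width: 0.454
```

```bash
python3 - <<'E'
from h import *
st();goto([.5937,-.2910,.057],np.radians(-12.3),1)
E
```

```text
t 3.1 p [ 0.5942 -0.2911  0.065 ] q [-4.930e-01  4.040e-01  1.791e+00 -1.000e-03  9.420e-01 -2.760e-01] F [-0.01  0.47  0.26] T [0.05  0.039 0.019] w 0.454 yawy -12.42 x [ 0.004 -0.003 -1.   ]
total rot [-0.002  0.002 -0.004] cm [ 0.79 -0.06  0.  ] | per row n= 1 [-0.0022  0.0018 -0.004 ] [ 0.795 -0.058  0.001]
```

Call:
arm_command(series=[[[0,0,-0.004,0.9,-0.06,0,0.45],[0,0,0,0,0,0,0.45]]])

```text
time: 3.3
tool_pos: [0.5944, -0.2914, 0.0569]
tcp_rot: [1.366, 1.095, -1.367]
wrist_force: [0.3, -0.2, -1.0]
width: 0.45
```

```bash
python3 - <<'E'
from h import *
st();goto([.5937,-.2910,.057],np.radians(-12.3),1)
E
```

```text
t 3.3 p [ 0.5944 -0.2914  0.0569] q [-0.493  0.415  1.793 -0.002  0.931 -0.274] F [ 0.32 -0.16 -1.02] T [ 0.025  0.037 -0.004] w 0.45 yawy -12.45 x [ 0.001 -0.003 -1.   ]
total rot [-0.003  0.002 -0.002] cm [-0.01 -0.08 -0.03] | per row n= 1 [-0.0025  0.0024 -0.0019] [-0.011 -0.077 -0.026]
```

Call:
arm_command(series=[[[0,0,0,0,-0.06,0,0.2],[0,0,0,0,0,0,0],[0,0,0,0,0,0,0],[0,0,0,0,0,0,0],[0,0,0,0,0,0,0]]], newtons=60)

```text
time: 3.8
tool_pos: [0.5938, -0.2914, 0.057]
tcp_rot: [1.366, 1.095, -1.367]
wrist_force: [0.4, -0.8, -0.8]
width: 0.153
```

```bash
python3 - <<'E'
from h import *
st()
E
```

```text
t 3.8 p [ 0.5938 -0.2914  0.057 ] q [-0.493  0.414  1.794 -0.002  0.931 -0.274] F [ 0.43 -0.78 -0.76] T [0.001 0.026 0.051] w 0.153 yawy -12.46 x [ 0.002 -0.003 -1.   ]
```

Call:
arm_command(series=[[[0,0,0,-1,0,0,0],[0,0,0,-2,0,0,0],[0,0,0,-4,0,0,0],[0,0,0,-4,0,0,0],[0,0,0,-4,0,0,0],[0,0,0,-4,0,0,0],[0,0,0,-2,0,0,0],[0,0,0,0,0,0,0]]])

```text
time: 4.6
tool_pos: [0.5899, -0.2888, 0.2721]
tcp_rot: [1.365, 1.107, -1.374]
wrist_force: [-0.2, -0.3, -3.7]
width: 0.155
```

```bash
python3 - <<'E'
from h import *
st();goto([.46,.13,.28],np.radians(-12))
E
```

```text
t 4.6 p [ 0.5899 -0.2888  0.2721] q [-0.492  0.225  1.617 -0.002  1.309 -0.274] F [-0.19 -0.31 -3.71] T [ 0.006 -0.061  0.031] w 0.155 yawy -12.46 x [-0.009  0.003 -1.   ]
total rot [-0.008 -0.001  0.01 ] cm [ -0.54 -21.73 -38.09] | per row n= 10 [-0.0008 -0.0001  0.001 ] [-0.054 -2.173 -3.809]
```

Call:
arm_command(series=[[[0,0,0,0,-1,-2,0],[0,0,0,0,-2.1,-3.8,0],[0,0,0,0,-2.1,-3.8,0],[0,0,0,0,-2.1,-3.8,0],[0,0,0,0,-2.1,-3.8,0],[0,0,0,0,-2.1,-3.8,0],[0,0,0,0,-2.1,-3.8,0],[0,0,0,0,-2.1,-3.8,0],[0,0,0,0,-2.1,-3.8,0],[0,0,0,0,-2.1,-3.4,0]]])

```text
time: 5.6
tool_pos: [0.4615, 0.1129, 0.2585]
tcp_rot: [1.362, 1.115, -1.398]
wrist_force: [1.3, 0.5, -3.9]
width: 0.154
```

Call:
arm_command(series=[[[0,0,0,0,-0.5,-1,0],[0,0,0,0,0,0,0],[0,0,0,0,0,0,0]]])

```text
time: 5.9
tool_pos: [0.4541, 0.1274, 0.2543]
tcp_rot: [1.352, 1.123, -1.398]
wrist_force: [0.3, -0.4, -3.4]
width: 0.154
```

```bash
python3 - <<'E'
from h import *
st();snap('wrist','w3')
E
```

```text
t 5.9 p [0.4541 0.1274 0.2543] q [ 0.213 -0.107  2.001  0.011  1.282  0.431] F [ 0.3  -0.43 -3.41] T [-0.085 -0.001 -0.013] w 0.154 yawy -12.67 x [-0.036  0.003 -0.999]
```

View pics/w3.png

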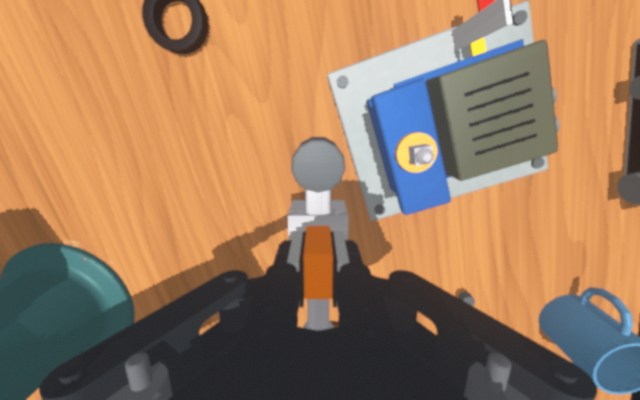

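The held crank is at (318,230). The jack's brass collar is at (417,153) with the shaft tip at ~(424,155), the yellow pointer is at (480,46) and the red marker at (486,3). Zooming on the shaft.

```bash
python3 - <<'E'
from h import *
z=load('w3'); im=z['im']
cv2.imwrite('pics/c5.png',cv2.resize(im[125:180,390:450],None,fx=10,fy=10,interpolation=cv2.INTER_CUBIC))
hsv=cv2.cvtColor(im,cv2.COLOR_BGR2HSV)
m=cv2.inRange(hsv,(15,120,120),(30,255,255)); r=np.zeros_like(m); r[125:180,390:450]=m[125:180,390:450]
c=max(cv2.findContours(r,cv2.RETR_EXTERNAL,cv2.CHAIN_APPROX_NONE)[0],key=cv2.contourArea); e=cv2.fitEllipse(cv2.convexHull(c)); print(e,onplane(z,[e[0]],.13))
t=load('top0');h2=cv2.cvtColor(t['im'],cv2.COLOR_BGR2HSV);m=cv2.inRange(h2,(17,110,150),(32,255,255));r=np.zeros_like(m); r[185:210,278:303]=m[185:210,278:303]
c=max(cv2.findContours(r,cv2.RETR_EXTERNAL,cv2.CHAIN_APPROX_NONE)[0],key=cv2.contourArea); e=cv2.fitEllipse(cv2.convexHull(c)); print('top',e,onplane(t,[e[0]],.13))
s=load('side0');h2=cv2.cvtColor(s['im'],cv2.COLOR_BGR2HSV);m=cv2.inRange(h2,(15,120,120),(30,255,255));r=np.zeros_like(m); r[175:200,308:332]=m[175:200,308:332]
c=max(cv2.findContours(r,cv2.RETR_EXTERNAL,cv2.CHAIN_APPROX_NONE)[0],key=cv2.contourArea); e=cv2.fitEllipse(cv2.convexHull(c)); print('side',e,onplane(s,[e[0]],.13))
# bolts
b=[(343,82),(519,17),(538,162),(379,210)]
P=onplane(z,b,.012); print(P,P.mean(0)); d=P[1]-P[0]; print(np.degrees(np.arctan2(d[1],d[0])))
E
```

```text
((415.7306823730469, 151.86965942382812), (37.15849685668945, 40.25031661987305), 64.31436920166016) [[0.54270816 0.14830057 0.13      ]]
top ((289.4374694824219, 196.78775024414062), (9.103391647338867, 9.495192527770996), 1.9820334911346436) [[0.540995   0.14732176 0.13      ]]
side ((319.0791931152344, 185.5411834716797), (6.900581359863281, 10.346405982971191), 79.58445739746094) [[0.54012349 0.14478259 0.13      ]]
[[0.50111072 0.22716201 0.012     ]
 [0.70442929 0.24994733 0.012     ]
 [0.72324779 0.07990473 0.012     ]
 [0.51725293 0.05770638 0.012     ]] [0.61151018 0.15368011 0.012     ]
6.394292988814116
```

View pics/c5.png

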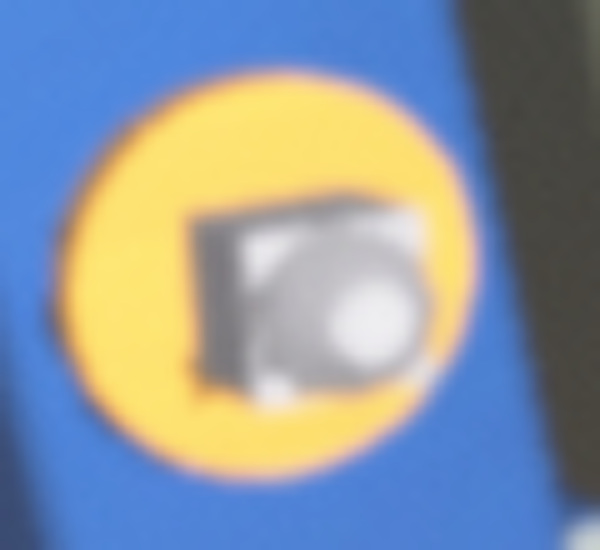

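The flats are visible in the wrist view: the square top's corners are at about crop (241,232), (425,207), (438,375), (264,405). From these I can get the flat angle, and the centre from collar, square and tip.

```bash
python3 - <<'E'
from h import *
z=load('w3')
f=lambda u,v,h: onplane(z,[(390+(u+.5)/10-.5,125+(v+.5)/10-.5)],h)[0]
c=np.array([f(u,v,.148) for u,v in ((241,232),(425,207),(438,375),(264,405))]); print(c,c.mean(0))
for i in range(4):
    d=c[(i+1)%4]-c[i]; print(np.linalg.norm(d),np.degrees(np.arctan2(d[1],d[0]))%90)
b=np.array([f(u,v,.130) for u,v in ((190,215),(200,395))]); d=b[1]-b[0];print('base edge',b,np.linalg.norm(d),np.degrees(np.arctan2(d[1],d[0]))%90)
print('tip',f(377,325,.156))
# crank pose in hand: counterweight
print('hold cw', onplane(z,[(318,165)],.2543-.057+.038)); st()
E
```

```text
[[0.53658287 0.15536857 0.148     ]
 [0.55082021 0.15423954 0.148     ]
 [0.55039001 0.14071492 0.148     ]
 [0.53663929 0.14122597 0.148     ]] [0.54360809 0.14788725 0.148     ]
0.014282038769231236 85.46588438872172
0.013531462136514318 88.17813448038696
0.013760219642236525 87.87157277711142
0.014142719968809881 0.2285768372164796
base edge [[0.5374025  0.15452483 0.13      ]
 [0.53622486 0.1389382  0.13      ]] 0.01563105071545474 85.67926065301116
tip [0.54363988 0.14750946 0.156     ]
hold cw [[0.46594667 0.17251538 0.2353    ]]
t 5.95 p [0.4542 0.1271 0.2542] q [ 0.212 -0.106  2.001  0.011  1.282  0.431] F [-0.64 -0.05 -4.21] T [-0.005 -0.041  0.023] w 0.153 yawy -12.72 x [-0.036  0.003 -0.999]
```

```bash
python3 - <<'E'
from h import *
z=load('w3'); im=z['im']
cv2.imwrite('pics/c6.png',cv2.resize(im[130:330,265:375],None,fx=5,fy=3,interpolation=cv2.INTER_CUBIC))
s=dict(p=np.array([.4541,.1274,.2543]),M=R.from_rotvec([1.352,1.123,-1.398]).as_matrix())
def T(c): # crank coords -> world, held with tab point 53 at grasp pt(3 ahead of TCP): underside at TCP+.057 x
    c=np.array(c); loc=np.array([.057-c[2],c[1],c[0]]); return s['p']+s['M']@loc
for n,c in (('cwtop',(-.046,0,.038)),('cwT far',(-.06,0,.038)),('cwL',(-.046,-.014,.038)),('cwR',(-.046,.014,.038)),('hub corner a',(-.017,-.017,.03)),('b',(-.017,.017,.03)),('tab top',(-.012,-.007,.066)),('tab',(-.012,.007,.066)),('tab',(.012,.007,.066)),('tab',(.012,-.007,.066))):
    print(n,proj(z,T(c)).round(1))
E
```

```text
cwtop [[313.3 166.3]]
cwT far [[313.1 137.8]]
cwL [[285.3 166.3]]
cwR [[341.2 166.3]]
hub corner a [[283.2 215.4]]
b [[344.2 215.3]]
tab top [[296.7 254.4]]
tab [[328.7 254.4]]
tab [[328.1 301.2]]
tab [[297.8 301.2]]
```

View pics/c6.png

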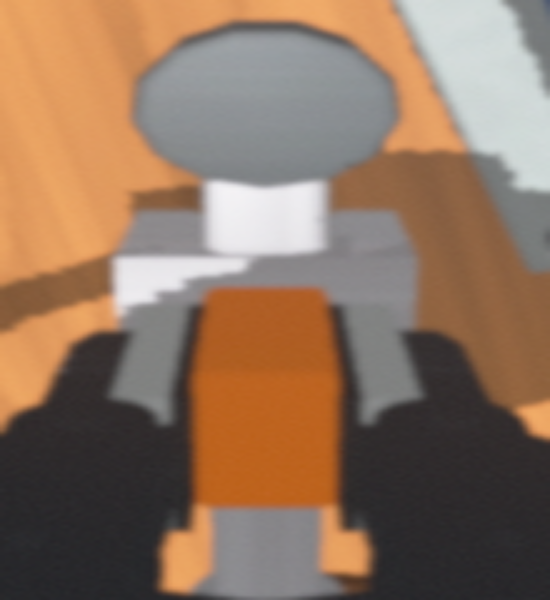

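Checking against the held crank, the wrist camera reads 2.4 mm too far along tool +y. Corrected, the shaft axis is at about (0.541, 0.148), which agrees with the top and side views. The flats are near yaw -2.7°. Moving above the shaft.

```bash
python3 - <<'E'
from h import *
goto([.541,.148,.245],np.radians(-2.7),3)
E
```

```text
total rot [-0.175  0.001  0.036] cm [ 0.61  8.04 -3.95] | per row n= 3 [-0.0582  0.0005  0.0121] [ 0.205  2.679 -1.318]
```

Call:
arm_command(series=[[[0,0,0.012,0,2.0,-1.0,0],[0,0,0.012,0,3.0,-1.5,0],[0,0,0.012,0,2.7,-1.3,0],[-0.06,0,0,0,0,0,0],[-0.06,0,0,0,0,0,0],[-0.05,0,0,0,0,0,0],[0,0,0,0,0,0,0]]])

```text
time: 6.65
tool_pos: [0.5448, 0.1353, 0.2484]
tcp_rot: [1.245, 1.174, -1.261]
wrist_force: [-0.2, 0.1, -3.3]
width: 0.153
```

```bash
python3 - <<'E'
from h import *
st(); goto([.541,.148,.230],np.radians(-2.7),1)
E
```

```text
t 6.65 p [0.5448 0.1353 0.2484] q [ 0.204  0.056  1.852 -0.01   1.238  0.268] F [-0.19  0.07 -3.34] T [-0.003 -0.046 -0.001] w 0.153 yawy -3.48 x [-0.003 -0.01  -1.   ]
total rot [-0.014  0.01   0.003] cm [ 1.83 -0.46 -1.26] | per row n= 1 [-0.0137  0.0102  0.0027] [ 1.833 -0.456 -1.259]
```

Call:
arm_command(series=[[[-0.01,0.01,0.003,0.5,-0.45,-1.25,0],[0,0,0,0.5,0,0,0],[0,0,0,0,0,0,0]]])

```text
time: 6.95
tool_pos: [0.5413, 0.1464, 0.2366]
tcp_rot: [1.25, 1.182, -1.251]
wrist_force: [0.7, -0.7, -3.7]
width: 0.153
```

```bash
python3 - <<'E'
from h import *
st(); goto([.541,.148,.220],np.radians(-2.7),1); snap('wrist','w4'); im=load('w4')['im']
cv2.imwrite('pics/c7.png',cv2.resize(im[150:300,240:400],None,fx=4,fy=4,interpolation=cv2.INTER_CUBIC))
E
```

```text
t 6.95 p [0.5413 0.1464 0.2366] q [0.22  0.06  1.87  0.    1.212 0.276] F [ 0.67 -0.71 -3.67] T [0.051 0.006 0.02 ] w 0.153 yawy -3.24 x [-0.001  0.    -1.   ]
total rot [-0.009  0.     0.001] cm [ 1.66 -0.04 -0.15] | per row n= 1 [-0.0095  0.      0.0006] [ 1.665 -0.037 -0.153]
```

View pics/w4.png

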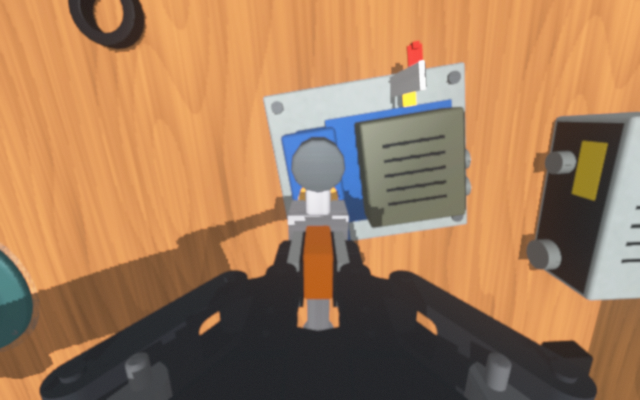

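Call:
arm_command(series=[[[-0.01,0,0,0.7,-0.03,-0.15,0],[0,0,0,0.7,0,0,0],[0,0,0,0.4,0,0,0],[0,0,0,0,0,0,0]]])

```text
time: 7.4
tool_pos: [0.5407, 0.1485, 0.2173]
tcp_rot: [1.242, 1.188, -1.243]
wrist_force: [-0.6, -0.3, -3.8]
width: 0.155
```

```bash
python3 - <<'E'
from h import *
st(); goto([.541,.148,.208],np.radians(-2.7),1)
E
```

```text
t 7.4 p [0.5407 0.1485 0.2173] q [0.224 0.075 1.891 0.    1.176 0.269] F [-0.57 -0.3  -3.77] T [-0.033  0.004  0.062] w 0.155 yawy -2.59 x [-0.  0. -1.]
total rot [ 0.002 -0.     0.   ] cm [0.93 0.03 0.05] | per row n= 1 [ 0.0018 -0.0001  0.0003] [0.935 0.028 0.049]
```

Call:
arm_command(series=[[[0,0,0,0.4,0.03,0.05,0],[0,0,0,0.3,0,0,0]]])

```text
time: 7.6
tool_pos: [0.5413, 0.1481, 0.2103]
tcp_rot: [1.243, 1.187, -1.242]
wrist_force: [-0.2, 0.1, -2.9]
width: 0.155
```

Call:
arm_command(series=[[[0,0,0,0.3,0,0,0],[0,0,0,0.3,0,0,0]]])

```text
time: 7.8
tool_pos: [0.5416, 0.1481, 0.2039]
tcp_rot: [1.243, 1.187, -1.242]
wrist_force: [-0.3, -1.1, -3.5]
width: 0.157
```

```bash
python3 - <<'E'
from h import *
st(); goto([.541,.148,.187],np.radians(-2.7),1)
E
```

```text
t 7.8 p [0.5416 0.1481 0.2039] q [0.223 0.086 1.905 0.    1.15  0.268] F [-0.29 -1.13 -3.5 ] T [-0.031  0.004 -0.006] w 0.157 yawy -2.59 x [ 0.001  0.    -1.   ]
total rot [ 0.002 -0.    -0.001] cm [ 1.69 -0.06  0.01] | per row n= 1 [ 0.0019 -0.0004 -0.0009] [ 1.693 -0.056  0.012]
```

Call:
arm_command(series=[[[0,0,0,0.2,-0.03,0,0],[0,0,0,0.2,0,0,0]]])

```text
time: 8.0
tool_pos: [0.5412, 0.148, 0.1994]
tcp_rot: [1.243, 1.187, -1.242]
wrist_force: [0.9, 0.8, -4.8]
width: 0.154
```

Call:
arm_command(series=[[[0,0,0,0.2,0,0,0],[0,0,0,0.2,0,0,0]]])

```text
time: 8.2
tool_pos: [0.5413, 0.1481, 0.1952]
tcp_rot: [1.243, 1.187, -1.242]
wrist_force: [-0.2, -0.4, -3.7]
width: 0.153
```

```bash
python3 - <<'E'
from h import *
st(); goto([.541,.148,.187],np.radians(-2.7),1)
E
```

```text
t 8.2 p [0.5413 0.1481 0.1952] q [0.223 0.093 1.914 0.    1.133 0.268] F [-0.16 -0.36 -3.69] T [ 0.009  0.003 -0.05 ] w 0.153 yawy -2.59 x [ 0.001  0.    -1.   ]
total rot [ 0.002 -0.    -0.001] cm [ 0.82 -0.03  0.01] | per row n= 1 [ 0.0018 -0.0004 -0.001 ] [ 0.824 -0.029  0.01 ]
```

Already sliding over the square with no extra force. Continuing gently.

Call:
arm_command(series=[[[0,0,0,0.2,0,0,0],[0,0,0,0.2,0,0,0]]])

```text
time: 8.4
tool_pos: [0.5414, 0.1481, 0.191]
tcp_rot: [1.243, 1.187, -1.241]
wrist_force: [-0.2, 0.8, -3.1]
width: 0.156
```

Call:
arm_command(series=[[[0,0,0,0.2,0,0,0],[0,0,0,0.15,0,0,0]]])

```text
time: 8.6
tool_pos: [0.5414, 0.1481, 0.1871]
tcp_rot: [1.243, 1.187, -1.241]
wrist_force: [0.1, 0.4, -2.5]
width: 0.152
```

```bash
python3 - <<'E'
from h import *
st()
E
```

```text
t 8.6 p [0.5414 0.1481 0.1871] q [0.223 0.101 1.922 0.    1.118 0.268] F [ 0.08  0.45 -2.49] T [-0.032 -0.035 -0.028] w 0.152 yawy -2.59 x [ 0.001  0.    -1.   ]
```

Call:
arm_command(series=[[[0,0,0,0.1,0,0,0],[0,0,0,0.1,0,0,0]]])

```text
time: 8.8
tool_pos: [0.5415, 0.1482, 0.1869]
tcp_rot: [1.243, 1.187, -1.241]
wrist_force: [-3.1, -0.7, 4.7]
width: 0.154
```

```bash
python3 - <<'E'
from h import *
st()
E
```

```text
t 8.8 p [0.5415 0.1482 0.1869] q [0.223 0.101 1.922 0.    1.117 0.268] F [-3.1  -0.69  4.7 ] T [-0.231  0.742  0.006] w 0.154 yawy -2.59 x [ 0.001  0.    -1.   ]
```

Hub is home: TCP is 0.1869 against 0.187 expected, and the force rose to a contact of about 8 N. Releasing, rising and looking.

Call:
arm_command(series=[[[0,0,0,0,0,0,0.5],[0,0,0,0,0,0,0.5],[0,0,0,0,0,0,0.5],[0,0,0,-1,0,0,0.5],[0,0,0,-4,0,0,0.5],[0,0,0,-4,0,0,0.5],[0,0,0,0,0,0,0.5]]])

```text
time: 9.5
tool_pos: [0.5426, 0.1483, 0.2819]
tcp_rot: [1.246, 1.185, -1.238]
wrist_force: [0.8, -0.8, 0.4]
width: 0.499
```

```bash
python3 - <<'E'
from h import *
st(); snap('wrist','w5'); snap('side','side5')
im=load('side5')['im']; cv2.imwrite('pics/c8.png',cv2.resize(im[140:250,270:410],None,fx=5,fy=5,interpolation=cv2.INTER_CUBIC))
E
```

```text
t 9.5 p [0.5426 0.1483 0.2819] q [0.223 0.031 1.816 0.    1.289 0.268] F [ 0.85 -0.82  0.39] T [ 0.015 -0.059  0.03 ] w 0.499 yawy -2.6 x [ 0.005  0.001 -1.   ]
```

View pics/w5.png

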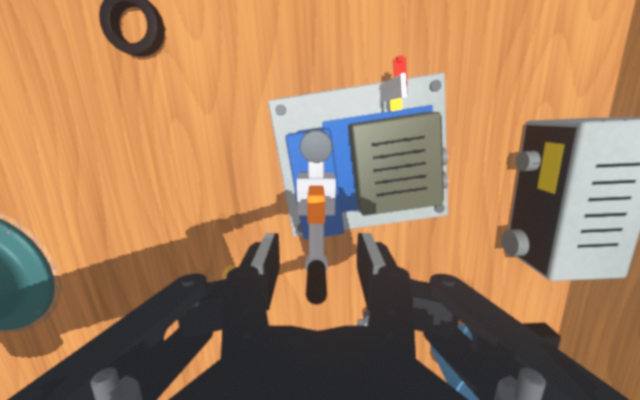

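View pics/c8.png

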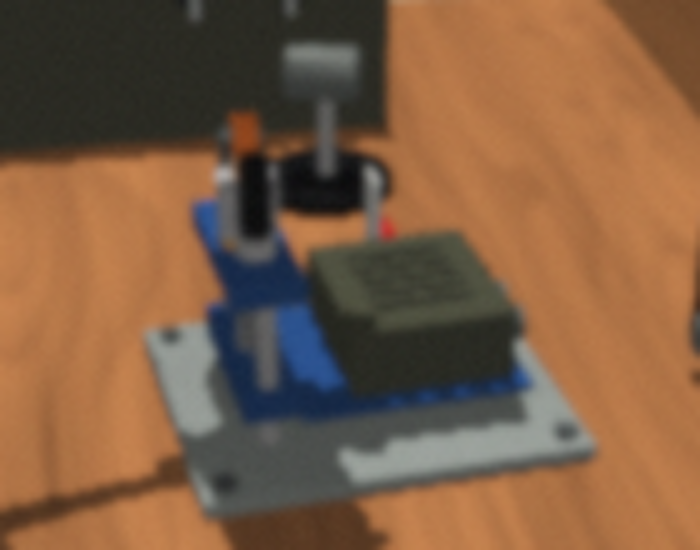

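The crank is seated on the shaft, with its arm toward the knob at (316,280) in the wrist view. The yellow pointer is at (396,104) and the red marker at (400,66). Measuring their heights from depth.

```bash
cat >> h.py <<'E'
def heights(fn,roi=None):
    z=load(fn); hsv=cv2.cvtColor(z['im'],cv2.COLOR_BGR2HSV); out={}
    for n,m in (('yel',cv2.inRange(hsv,(20,120,120),(34,255,255))),('red',cv2.inRange(hsv,(0,180,100),(4,255,255))|cv2.inRange(hsv,(174,180,100),(180,255,255)))):
        if roi: r=np.zeros_like(m); x0,y0,x1,y1=roi; r[y0:y1,x0:x1]=m[y0:y1,x0:x1]; m=r
        k,l,s,c=cv2.connectedComponentsWithStats(m)
        for i in range(1,k):
            if s[i][4]<8: continue
            ys,xs=np.nonzero(l==i); P=pts(z,np.c_[xs,ys]); zz=P[:,2]
            print(fn,n,s[i],c[i].round(1),'med',np.median(P,0).round(4),'z pct',np.percentile(zz,[5,25,50,75,95]).round(4))
E
python3 - <<'E'
from h import *
heights('w5',(370,50,420,120)); heights('w3',(440,0,540,70)); heights('side0',(320,160,370,200)); heights('side5',(320,160,370,200)); heights('top0',(250,160,285,180))
for f,r in (('w5',(365,45,425,120)),('w3',(440,0,540,70))):
    cv2.imwrite(f'pics/d_{f}.png',cv2.resize(load(f)['im'][r[1]:r[3],r[0]:r[2]],None,fx=7,fy=7,interpolation=cv2.INTER_CUBIC))
E
```

```text
w5 yel [390  98  12  12 117] [395.2 103.9] med [0.6466 0.2277 0.0338] z pct [0.0323 0.0332 0.0338 0.0346 0.0359]
w5 red [394  57  11  17 145] [399.1  64.3] med [0.6422 0.2694 0.0605] z pct [0.0592 0.0598 0.0605 0.0616 0.0651]
w3 yel [470  38  16  17 190] [477.5  46.5] med [0.6473 0.2282 0.0338] z pct [0.0322 0.0332 0.0338 0.0343 0.0353]
w3 red [478   0  15  10  90] [483.3   3.1] med [0.6412 0.2623 0.0604] z pct [0.059  0.0598 0.0604 0.0607 0.0616]
top0 yel [270 170   4   3  12] [271.5 171. ] med [0.6457 0.2305 0.0344] z pct [0.0305 0.0323 0.0344 0.0398 0.0414]
```

View pics/d_w5.png

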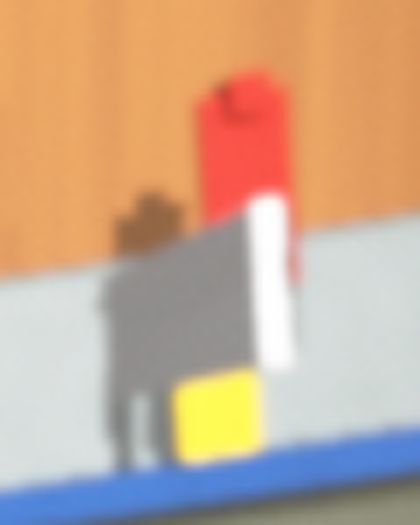

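View pics/d_w3.png

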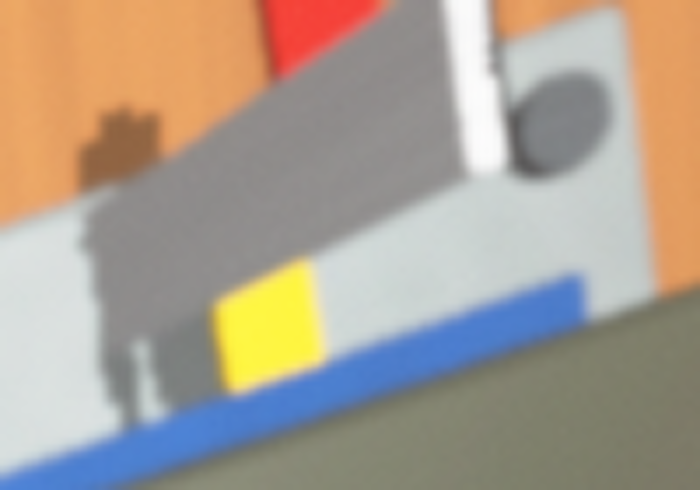

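```bash
python3 - <<'E'
from h import *
goto([.5382,.0782,.27],np.radians(-2.6),2)
E
```

```text
total rot [0.    0.001 0.002] cm [0.69 0.11 6.96] | per row n= 2 [0.     0.0003 0.0011] [0.346 0.056 3.482]
```

Call:
arm_command(series=[[[0,0,0,0,-0.05,3.5,0.5],[0,0,0,0.5,-0.05,3.3,0.5],[0,0,0,0.5,0,0.3,0.5],[0,0,0,0,0,0,0.5]]])

```text
time: 10.0
tool_pos: [0.5336, 0.0756, 0.2623]
tcp_rot: [1.237, 1.194, -1.248]
wrist_force: [-0.6, -0.5, 0.4]
width: 0.503
```

```bash
python3 - <<'E'
from h import *
st();goto([.5382,.0782,.19],np.radians(-2.6),2)
E
```

```text
t 10.0 p [0.5336 0.0756 0.2623] q [0.094 0.006 1.878 0.    1.266 0.138] F [-0.6  -0.55  0.38] T [-0.01  -0.025  0.03 ] w 0.503 yawy -2.48 x [-0.008 -0.001 -1.   ]
total rot [0.002 0.001 0.008] cm [ 7.23  0.51 -0.28] | per row n= 2 [0.001  0.0005 0.0042] [ 3.614  0.256 -0.142]
```

Call:
arm_command(series=[[[0,0,0.006,1.0,0.5,-0.27,0.5],[0,0,0,2.5,0,0,0.5],[0,0,0,2.5,0,0,0.5],[0,0,0,1.0,0,0,0.5],[0,0,0,0,0,0,0.5]]])

```text
time: 10.5
tool_pos: [0.5388, 0.0823, 0.1865]
tcp_rot: [1.238, 1.193, -1.242]
wrist_force: [-1.1, -0.5, 0.9]
width: 0.5
```

```bash
python3 - <<'E'
from h import *
st();goto([.5382,.0782,.19],np.radians(-2.6),1)
E
```

```text
t 10.5 p [0.5388 0.0823 0.1865] q [1.050e-01 7.400e-02 1.952e+00 1.000e-03 1.119e+00 1.450e-01] F [-1.07 -0.48  0.85] T [ 0.001  0.03  -0.024] w 0.5 yawy -2.34 x [-0.004  0.001 -1.   ]
total rot [ 0.005 -0.001  0.004] cm [-0.35 -0.05  0.42] | per row n= 1 [ 0.0046 -0.0008  0.0037] [-0.347 -0.046  0.417]
```

Call:
arm_command(series=[[[0,0,0,-0.35,-0.05,0.42,0.5],[0,0,0,0,0,0,0.3],[0,0,0,0,0,0,0],[0,0,0,0,0,0,0],[0,0,0,0,0,0,0]]], newtons=50)

```text
time: 11.0
tool_pos: [0.5396, 0.079, 0.1927]
tcp_rot: [1.239, 1.192, -1.238]
wrist_force: [0.2, 0.8, -2.5]
width: 0.192
```

```bash
python3 - <<'E'
from h import *
st()
E
```

```text
t 11.0 p [0.5396 0.079  0.1927] q [9.900e-02 6.700e-02 1.948e+00 1.000e-03 1.127e+00 1.380e-01] F [ 0.25  0.82 -2.48] T [-0.194  0.    -0.045] w 0.192 yawy -2.25 x [-0.     0.001 -1.   ]
```

```bash
cat >> h.py <<'E'
C=np.array([.5414,.1481])
def phi():
    s=bot.read_state(); p=s['tool_pos'][:2]-C; return np.degrees(np.arctan2(p[1],p[0])),np.linalg.norm(p)
def wind(step,n,g=1.0,zt=.191,ph=None):
    """steps: list degrees or scalar, clockwise"""
    s=bot.read_state(); M=R.from_rotvec(s['tcp_rot']).as_matrix()
    a,r=phi(); print('phi',round(a,2),'r',round(r,4)); 
    steps=[step]*n if np.isscalar(step) else step
    # rotation correction
    y=M[:,1]; x=np.array([0,0,-1.]); 
    yaw=np.radians(-2.6); yy=np.array([np.cos(yaw),np.sin(yaw),0]); Rt=np.c_[x,yy,np.cross(x,yy)]
    rt=R.from_matrix(M.T@Rt).as_rotvec(); print('rot corr',rt.round(3),'z err mm',round((zt-s['tool_pos'][2])*1000,1))
    a=np.radians(a); rows=[]
    for st_ in steps:
        b=a-np.radians(st_); d=.07*np.array([np.cos(b)-np.cos(a),np.sin(b)-np.sin(a),0])/g
        t=M.T@d*100; rows.append([round(float(t[1]),2),round(float(t[2]),2)]); a=b
    print(rows)
E
python3 - <<'E'
from h import *
st(); wind(10,6)
E
```

```text
t 11.0 p [0.5396 0.079  0.1927] q [9.900e-02 6.700e-02 1.948e+00 1.000e-03 1.127e+00 1.380e-01] F [ 0.25  0.82 -2.48] T [-0.194  0.    -0.045] w 0.192 yawy -2.25 x [-0.     0.001 -1.   ]
phi -91.5 r 0.0692
rot corr [ 0.006 -0.001  0.   ] z err mm -1.7
[[-1.22, -0.09], [-1.18, -0.3], [-1.11, -0.5], [-1.01, -0.69], [-0.87, -0.85], [-0.71, -0.99]]
```

Call:
arm_command(series=[[[0,0,0,0,-0.6,-0.03,0],[0,0,0,0.1,-1.2,-0.2,0],[0,0,0,0,-1.15,-0.4,0],[0,0,0,0,-1.05,-0.6,0],[0,0,0,0,-0.93,-0.78,0],[0,0,0,0,-0.8,-0.93,0]]])

```text
time: 11.6
tool_pos: [0.4814, 0.1125, 0.1921]
tcp_rot: [1.245, 1.187, -1.234]
wrist_force: [7.1, 3.9, -8.2]
width: 0.199
```

```bash
python3 - <<'E'
from h import *
st(); wind(13,10)
E
```

```text
t 11.6 p [0.4814 0.1125 0.1921] q [ 1.780e-01 -3.600e-02  2.054e+00  2.000e-03  1.118e+00  2.190e-01] F [ 7.08  3.9  -8.17] T [ 0.338 -1.17   0.022] w 0.199 yawy -2.39 x [ 0.006  0.003 -1.   ]
phi -149.36 r 0.0698
rot corr [ 0.004 -0.003 -0.006] z err mm -1.1
[[-0.71, -1.42], [-0.37, -1.54], [-0.01, -1.58], [0.34, -1.55], [0.68, -1.43], [0.99, -1.24], [1.24, -0.99], [1.43, -0.68], [1.55, -0.34], [1.58, 0.01]]
```

Call:
arm_command(series=[[[0,0,0,0.05,-0.71,-1.42,0],[0,0,0,0.05,-0.37,-1.54,0],[0,0,0,0.05,-0.01,-1.58,0],[0,0,0,0.05,0.34,-1.55,0],[0,0,0,0.05,0.68,-1.43,0],[0,0,0,0.05,0.99,-1.24,0],[0,0,0,0.05,1.24,-0.99,0],[0,0,0,0.05,1.43,-0.68,0],[0,0,0,0.05,1.55,-0.34,0],[0,0,0,0.05,1.58,0.01,0]]])

```text
time: 12.6
tool_pos: [0.5482, 0.2196, 0.1907]
tcp_rot: [1.223, 1.173, -1.232]
wrist_force: [-1.9, -2.3, 0.8]
width: 0.196
```

```bash
python3 - <<'E'
from h import *
st(); wind(13,10)
E
```

```text
t 12.6 p [0.5482 0.2196 0.1907] q [ 0.351  0.151  1.858 -0.024  1.129  0.391] F [-1.93 -2.33  0.8 ] T [-0.325  0.47  -0.032] w 0.196 yawy -1.72 x [ 0.011 -0.019 -1.   ]
phi 84.58 r 0.0718
rot corr [ 0.015  0.019 -0.012] z err mm 0.3
[[1.56, 0.28], [1.46, 0.62], [1.28, 0.94], [1.04, 1.2], [0.74, 1.4], [0.4, 1.53], [0.05, 1.58], [-0.31, 1.55], [-0.65, 1.45], [-0.96, 1.26]]
```

Call:
arm_command(series=[[[0.003,0.004,-0.003,0.02,1.56,0.28,0],[0.003,0.004,-0.003,0.02,1.46,0.62,0],[0.003,0.004,-0.003,0.02,1.28,0.94,0],[0,0.003,0,0.02,1.04,1.2,0],[0,0,0,0.02,0.74,1.4,0],[0,0,0,0.02,0.4,1.53,0],[0,0,0,0.02,0.05,1.58,0],[0,0,0,0.02,-0.31,1.55,0],[0,0,0,0.02,-0.65,1.45,0],[0,0,0,0.02,-0.96,1.26,0]]])

```text
time: 13.6
tool_pos: [0.5879, 0.0948, 0.1905]
tcp_rot: [1.238, 1.2, -1.245]
wrist_force: [-4.6, 8.8, 1.8]
width: 0.196
```

```bash
python3 - <<'E'
from h import *
st(); wind(13,10)
E
```

```text
t 13.6 p [0.5879 0.0948 0.1905] q [0.115 0.167 1.84  0.006 1.144 0.153] F [-4.64  8.84  1.81] T [ 1.674  0.977 -0.021] w 0.196 yawy -2.36 x [-0.01   0.005 -1.   ]
phi -48.93 r 0.0707
rot corr [ 0.004 -0.004  0.01 ] z err mm 0.5
[[-1.27, 0.95], [-1.45, 0.64], [-1.56, 0.3], [-1.58, -0.06], [-1.53, -0.41], [-1.4, -0.75], [-1.19, -1.04], [-0.93, -1.28], [-0.62, -1.46], [-0.27, -1.56]]
```

Call:
arm_command(series=[[[0,0,0.003,0.01,-1.27,0.95,0],[0,0,0.003,0.01,-1.45,0.64,0],[0,0,0.003,0.01,-1.56,0.3,0],[0,0,0,0.01,-1.58,-0.06,0],[0,0,0,0.01,-1.53,-0.41,0],[0,0,0,0.01,-1.4,-0.75,0],[0,0,0,0.01,-1.19,-1.04,0],[0,0,0,0.01,-0.93,-1.28,0],[0,0,0,0.01,-0.62,-1.46,0],[0,0,0,0.01,-0.27,-1.56,0]]])

```text
time: 14.6
tool_pos: [0.4705, 0.1433, 0.1906]
tcp_rot: [1.268, 1.175, -1.221]
wrist_force: [3.5, -1.1, -1.9]
width: 0.196
```

```bash
python3 - <<'E'
from h import *
st(); wind(13,10)
E
```

```text
t 14.6 p [0.4705 0.1433 0.1906] q [ 0.241 -0.054  2.073  0.006  1.094  0.289] F [ 3.46 -1.09 -1.9 ] T [-0.417 -0.308 -0.034] w 0.196 yawy -2.92 x [ 0.026  0.012 -1.   ]
phi -176.13 r 0.071
rot corr [-0.005 -0.013 -0.025] z err mm 0.4
[[-0.01, -1.58], [0.35, -1.55], [0.69, -1.43], [0.99, -1.24], [1.24, -0.98], [1.43, -0.68], [1.55, -0.34], [1.58, 0.02], [1.54, 0.38], [1.42, 0.71]]
```

Call:
arm_command(series=[[[0,-0.004,-0.006,0.01,-0.01,-1.58,0],[0,-0.004,-0.006,0.01,0.35,-1.55,0],[0,-0.004,-0.006,0.01,0.69,-1.43,0],[0,0,-0.004,0.01,0.99,-1.24,0],[0,0,0,0.01,1.24,-0.98,0],[0,0,0,0.01,1.43,-0.68,0],[0,0,0,0.01,1.55,-0.34,0],[0,0,0,0.01,1.58,0.02,0],[0,0,0,0.01,1.54,0.38,0],[0,0,0,0.01,1.42,0.71,0]]])

```text
time: 15.6
tool_pos: [0.5835, 0.2062, 0.1905]
tcp_rot: [1.231, 1.181, -1.248]
wrist_force: [-5.0, -3.9, 2.6]
width: 0.199
```

```bash
python3 - <<'E'
from h import *
st(); wind(13,10)
E
```

```text
t 15.6 p [0.5835 0.2062 0.1905] q [ 0.305  0.209  1.791 -0.011  1.148  0.353] F [-4.99 -3.93  2.58] T [-0.689  1.055 -0.01 ] w 0.199 yawy -2.5 x [-0.002 -0.012 -1.   ]
phi 54.06 r 0.0718
rot corr [0.002 0.012 0.002] z err mm 0.5
[[1.22, 1.02], [0.96, 1.26], [0.65, 1.45], [0.3, 1.56], [-0.05, 1.58], [-0.41, 1.53], [-0.74, 1.4], [-1.04, 1.2], [-1.28, 0.93], [-1.46, 0.62]]
```

Call:
arm_command(series=[[[0,0.003,0,0.01,1.22,1.02,0],[0,0.003,0,0.01,0.96,1.26,0],[0,0.003,0,0.01,0.65,1.45,0],[0,0.003,0,0.01,0.3,1.56,0],[0,0,0,0.01,-0.05,1.58,0],[0,0,0,0.01,-0.41,1.53,0],[0,0,0,0.01,-0.74,1.4,0],[0,0,0,0.01,-1.04,1.2,0],[0,0,0,0.01,-1.28,0.93,0],[0,0,0,0,-0.73,0.31,0]]])

```text
time: 16.6
tool_pos: [0.567, 0.0822, 0.1904]
tcp_rot: [1.26, 1.212, -1.249]
wrist_force: [0.2, 3.7, -0.3]
width: 0.196
```

Call:
arm_command(series=[[[0,0,0,0,0,0,0]]])

```text
time: 16.7
tool_pos: [0.5668, 0.082, 0.1903]
tcp_rot: [1.262, 1.212, -1.249]
wrist_force: [-1.7, 3.5, -0.7]
width: 0.202
```

```bash
python3 - <<'E'
from h import *
st(); wind(10,8); snap('wrist','w6'); heights('w6')
E
```

```text
t 16.7 p [0.5668 0.082  0.1903] q [0.085 0.126 1.887 0.029 1.14  0.128] F [-1.66  3.53 -0.67] T [0.377 0.292 0.011] w 0.202 yawy -3.19 x [-0.014  0.026 -1.   ]
phi -68.97 r 0.0708
rot corr [-0.011 -0.025  0.015] z err mm 0.7
[[-1.15, 0.4], [-1.2, 0.2], [-1.22, -0.02], [-1.2, -0.23], [-1.14, -0.43], [-1.05, -0.62], [-0.92, -0.8], [-0.77, -0.94]]
w6 yel [398   0  19  22 360] [407.2  10.2] med [0.6468 0.2321 0.0567] z pct [0.0553 0.0563 0.0567 0.0573 0.0583]
w6 yel [ 606   74   34   75 2010] [625.3 114. ] med [0.8349 0.1409 0.058 ] z pct [0.0469 0.052  0.058  0.0636 0.07  ]
w6 yel [ 227  104   45   55 1285] [249.5 131.3] med [0.5449 0.1472 0.1953] z pct [0.1943 0.1949 0.1953 0.1957 0.1964]
```

View pics/w6.png

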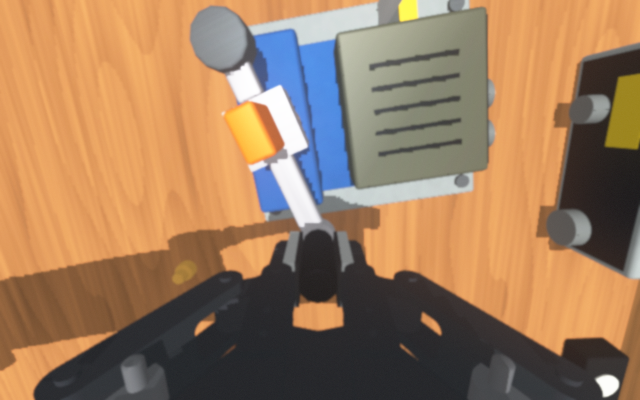

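The pointer's top is at 0.0567 and the red marker's at 0.0604, leaving about 3.7 mm, or 111°. The crank's tab top is at 0.195, so it's still home.

```bash
python3 - <<'E'
from h import *
wind([12]*8+[8],9)
E
```

```text
phi -68.84 r 0.0708
rot corr [-0.01  -0.025  0.015] z err mm 0.7
[[-1.39, 0.46], [-1.45, 0.16], [-1.46, -0.14], [-1.39, -0.44], [-1.27, -0.72], [-1.09, -0.97], [-0.87, -1.18], [-0.6, -1.33], [-0.24, -0.95]]
```

Call:
arm_command(series=[[[-0.003,-0.006,0.004,0.01,-1.39,0.46,0],[-0.003,-0.006,0.004,0.01,-1.45,0.16,0],[-0.003,-0.006,0.004,0.01,-1.46,-0.14,0],[0,-0.006,0,0.01,-1.39,-0.44,0],[0,0,0,0.01,-1.27,-0.72,0],[0,0,0,0.01,-1.09,-0.97,0],[0,0,0,0.01,-0.87,-1.18,0],[0,0,0,0.01,-0.6,-1.33,0],[0,0,0,0.01,-0.24,-0.95,0],[0,0,0,0,0,0,0]]])

```text
time: 17.75
tool_pos: [0.4712, 0.142, 0.191]
tcp_rot: [1.245, 1.177, -1.235]
wrist_force: [2.3, -0.7, -0.9]
width: 0.192
```

```bash
python3 - <<'E'
from h import *
st(); wind([5],1); snap('wrist','w7'); heights('w7')
E
```

```text
t 17.75 p [0.4712 0.142  0.191 ] q [ 0.246 -0.042  2.061 -0.006  1.112  0.293] F [ 2.28 -0.73 -0.89] T [-0.091 -0.473  0.063] w 0.192 yawy -2.55 x [ 0.011 -0.003 -1.   ]
phi -175.07 r 0.0705
rot corr [ 0.001  0.002 -0.012] z err mm -0.0
[[-0.05, -0.61]]
w7 yel [509  78  18  18 272] [517.3  86.4] med [0.6469 0.2277 0.0603] z pct [0.0591 0.0598 0.0603 0.0608 0.0616]
w7 red [511  18  19  31 475] [519.8  32.9] med [0.6422 0.2681 0.0603] z pct [0.0591 0.0598 0.0603 0.061  0.0649]
```

View pics/w7.png

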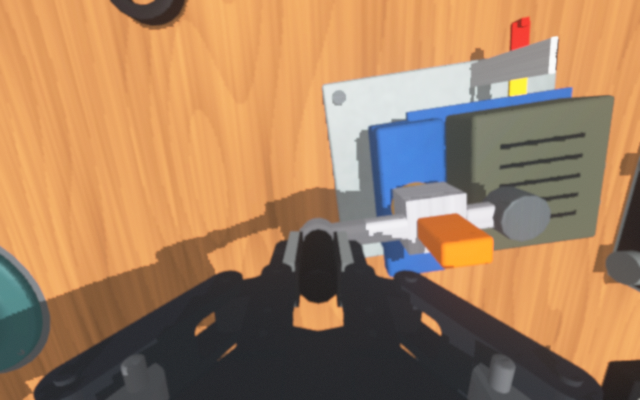

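Pointer and marker tops both read 0.0603, so they're level. The yellow is at (517,86) and the red at (520,33). Releasing and rising clear.

Call:
arm_command(series=[[[0,0,0,0,0,0,0.4],[0,0,0,0,0,0,0.4],[0,0,0,0,0,0,0.4],[0,0,0,-1,0,0,0.4],[0,0,0,-3,0,0,0.4],[0,0,0,-4,0,0,0.4],[0,0,0,-4,0,0,0.4],[0,0,0,0,0,0,0.4],[0,0,0,0,0,0,0.4]]])

```text
time: 18.7
tool_pos: [0.4676, 0.1401, 0.3154]
tcp_rot: [1.242, 1.183, -1.247]
wrist_force: [-0.2, -0.7, -0.9]
width: 0.403
```

```bash
python3 - <<'E'
from h import *
st(); snap('wrist','w8'); heights('w8'); snap('side','side8'); 
z=load('w8'); hsv=cv2.cvtColor(z['im'],cv2.COLOR_BGR2HSV); m=cv2.inRange(hsv,(5,190,150),(15,255,255))
k,l,s,c=cv2.connectedComponentsWithStats(m)
for i in range(1,k):
    if s[i][4]>60:
        ys,xs=np.nonzero(l==i); print(s[i],np.percentile(pts(z,np.c_[xs,ys])[:,2],[50,75,95]))
im=load('side8')['im']; cv2.imwrite('pics/c9.png',cv2.resize(im[140:250,270:410],None,fx=5,fy=5,interpolation=cv2.INTER_CUBIC))
E
```

```text
t 18.7 p [0.4676 0.1401 0.3154] q [ 0.243 -0.129  1.908 -0.004  1.363  0.292] F [-0.21 -0.7  -0.86] T [ 0.008  0.001 -0.031] w 0.403 yawy -2.78 x [ 0.    -0.004 -1.   ]
w8 yel [450  87  12  12 120] [455.7  92.6] med [0.648  0.2278 0.0604] z pct [0.0587 0.0597 0.0604 0.0609 0.0631]
w8 yel [577 130  29  47 890] [591.  151.9] med [0.8358 0.1448 0.0607] z pct [0.0476 0.0536 0.0607 0.0671 0.0721]
w8 yel [308 320   4   4  14] [309.7 321.5] med [ 0.4429 -0.1386  0.0251] z pct [0.0242 0.0246 0.0251 0.0255 0.0261]
w8 red [450  49  11  19 175] [455.   57.9] med [0.643  0.2679 0.0605] z pct [0.0592 0.0598 0.0605 0.0613 0.065 ]
[387 172  24  19 108] [0.19194039 0.19403754 0.19518508]
```

View pics/w8.png

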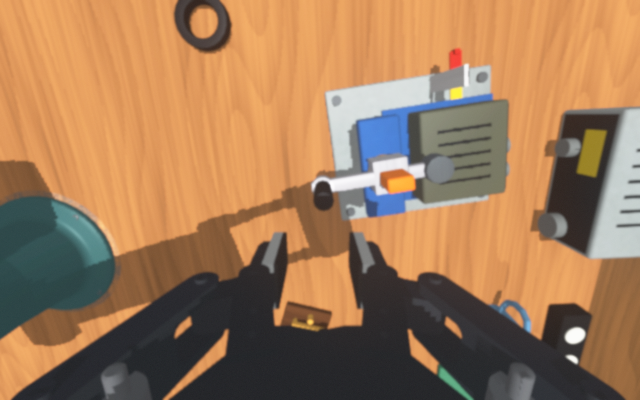

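View pics/c9.png

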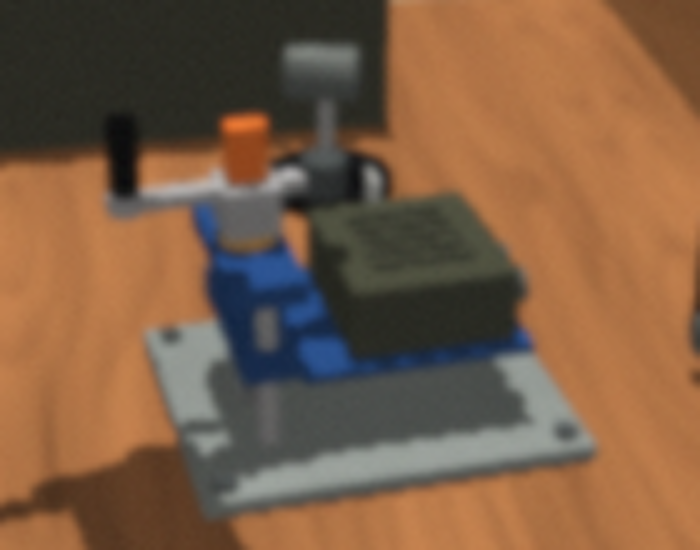

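The crank is seated and level on the collar, and the pointer (0.0604) and marker (0.0605) are level. The robot is clear of everything, so I'm handing in.

```bash
python3 -c "
from h import *
print(bot.finish_job()); st()"
```

```text
the job is handed in; nothing more can be done
None
the job is handed in; nothing more can be done
```

The crank is on the shaft, fully home, and the yellow pointer is level with the red marker. I handed the job in at about 19 s of the 72 s allowed, with the gripper open and well clear above.

- **Fitting:** I picked up the largest crank by its tab and read the direction of the flats from the wrist camera. The hub slid over the square with no extra force, so no search turn was needed. It seated with a light contact of about 8 N; the tool was at 0.1869 m against 0.187 m expected.
- **Winding:** I wound it about 804° clockwise by the knob, then let go and rose clear.
- **Last checks:** The pointer's top read 60.4 mm and the marker's 60.5 mm. The crank's tab top read about 195 mm against the 196 mm expected, and the side view shows the hub sitting on the collar. I steered clear of the other items, but made no full before-and-after comparison of them.
- **Disagreements:** The wrist camera read about 2.4 mm off sideways from the robot's own position and the fixed cameras, and I corrected for it. The knob turned about 10° further than the pointer's rise implies, probably from play in the socket, so I set the final level from the measured heights.

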